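Key the sloping mixer rotor and load a bottle

TASK

Turn the rotor of the sloping sample mixer by its black handle until the keyway in its rim faces the red-gripped key, then slide the key fully home so the rotor is locked. After that, stand the white bottle with the green cap in the rotor's blue pocket, pushed right down to its floor, and let go. Leave the two other capped bottles standing where they are.

Things in the scene. Friction and masses are not known exactly. Their poses are not given: they have to be found in the camera images.
- mixer: Fixed white sample mixer; grey base 170 x 250 mm (x -75 to +95, y -160 to +90 mm). Origin on the worktop, x away from the robot, z up. Its flat face rises away from the robot at 35 degrees: outward normal (-sin 35, 0, cos 35), up-slope (cos 35, 0, sin 35), sideways y in this frame. The rotor's axis is the normal through face point (0, 0, 105 mm). Approach along the normal, tool tilted 35 degrees.
- rotor (a joint): Rotor angle (rad) about the outward normal, positive counter-clockwise looking at the face; range -0.6 to 1.75, starts at 0.5 to 1.4. 0 = keyway facing the key, handle straight up-slope of the axis, pocket straight down-slope. Friction 0.12 N m; it stays where left. The key passes freely within 0.03 rad of 0; its round nose centres the rotor from a little further off.
- rotor_handle (a point): Point on the axis of the upright black round handle of the rotor (22 mm diameter), 52 mm from the rotor's axis and 45 mm above the face; the handle's top is 60 mm above the face. Its frame turns with the rotor: z is the face normal, x points from the rotor's axis to the handle.
- rotor_pocket (a point): Centre of the floor of the blue round pocket on the rotor, 18 mm above the face and 42 mm from the rotor's axis, across the axis from the handle; frame as for rotor_handle, z pointing out of the pocket. Inner diameter 60 mm, outer 66 mm, floor to rim 37 mm.
- rotor_keyway (a point): Middle of the keyway at the top of the rim, 67 mm from the axis; frame as for rotor_handle, the keyway opens outward along -y. It is a notch 16.5 mm wide and 22 mm deep in the dark steel rim of the rotor disc (78 mm radius, top 15 mm above the face), marked by a yellow stripe.
- key (a joint): Position of the key slide (m): 0 = drawn back, 0.026 = fully home; starts at 0 to 0.005. It slides along the mixer's +y (towards the rotor) between two rails 11 mm high, with 1.5 N of friction, and stays where left. Its steel tongue, 12 mm wide with a round nose, meets the rotor's rim after 8 mm unless the keyway is in front of it.
- key_grip (a point): Grip point on the red upright fin of the key: fin 12 mm thick up the slope (x of this frame), 26 mm long along the slide (y), from 12 to 48 mm above the face; the point lies 36 mm above the face. z is the face normal. When the key is drawn back it is 125 mm to the mixer's -y side of the rotor's axis.
- fixative: White bottle with a green cap, 122 mm tall, body 54 mm diameter up to about 90 mm (shoulder ends at 104 mm), cap 32 mm diameter from 99 to 122 mm, about 0.15 kg. Origin at the centre of its underside, z up through the cap. Stands upright on the worktop; changes places with the two stain bottles.
- stain_a: Dark purple bottle with a white cap, 106 mm tall, 48 mm diameter; origin at the centre of its underside. To be left alone.
- stain_b: Crimson bottle with a white cap, 106 mm tall, 48 mm diameter; origin at the centre of its underside. To be left alone. Behind and to the left of the three bottles stands a tall fixed microscope that overhangs the worktop (x over 0.45 m, y over 0.15 m): from the start go round its near side, not through it.

How it is judged:
On the way, in this order (a step that is already met when the one before it is completed fails the run):
1. the rotor is turned so that the keyway faces the key, the key still drawn back (value of joint rotor between -0.07 and 0.07 rad and value of joint key below 0.012 m), for 0.2 s.
2. the key is slid home in the keyway (value of joint key above 0.021 m and value of joint rotor between -0.05 and 0.05 rad), for 0.2 s.
3. the white bottle with the green cap is lifted (height (world z) of fixative above 0.04 m), for 0.1 s.
4. the bottle stands on the floor of the pocket (z of fixative in the frame of rotor_pocket between -0.004 and 0.006 m and x of fixative in the frame of rotor_pocket between -0.008 and 0.008 m and y of fixative in the frame of rotor_pocket between -0.008 and 0.008 m and angle between the z axis of fixative and the z axis of rotor_pocket, either way round below 0.2 rad), for 0.2 s.
At the end, for the whole second after the job is handed in: The key is at least 21 mm of its 26 mm in, the rotor within 0.05 rad of lined up, and the white bottle with the green cap rests released in the pocket: underside within 6 mm of the floor and 8 mm of its centre, leaning less than 0.2 rad from the pocket's axis (all of step 2 and all of step 4 and linear speed of fixative below 0.02 m/s and velocity of joint rotor between -0.05 and 0.05 rad/s); the robot touches nothing.
It fails at once if another bottle is moved more than 25 mm or tipped (distance of stain_a from where it was at the start of the episode above 0.025 m or distance of stain_b from where it was at the start of the episode above 0.025 m or angle between stain_a's own z axis and vertical above 0.4 rad or angle between stain_b's own z axis and vertical above 0.4 rad).
It fails at once if the white bottle is tipped over (angle between fixative's own z axis and vertical above 1.2 rad).
It also fails if it takes over 64 s, if anything falls off the work surface, if the arm or the gripper's body presses on something with over 40 N, if the wrist force passes 120 N, or if a joint passes its speed limit or range.

ROBOT

A 6-joint arm with a two-finger parallel gripper is mounted at the origin on a cart in front of the work surface, level with it; the furniture and walls round the work are solid. World frame = base frame: x ahead of the robot, y to its left, z up, the work surface at z = 0. Lengths are in m, angles in rad, forces in N, time in s.
With the tool pointing down it reaches from about 0.15 to 0.775 m from the base axis. Payload 6.1 kg.
Tool frame: the origin (TCP) lies midway between the tips of the shut fingers; the grasp point (between the pads) lies 19 mm behind it; z points along the fingers, y is the line along which they close (so a half turn about z gives the same grasp; the last joint's range is limited). The gripper opens to 85 mm and grips with 20 to 120 N. Pads are 22 mm wide; open, the fingers measure 114 mm over their backs; the gripper's body (76 mm by 85 mm) begins 54 mm behind the grasp point. The pads swing forward as they close: fully open they stand 13 mm farther back than shut.
Start: joints at [1.116, 0.126, -0.04, 1.405, 0, 1.571], TCP at [0.231, 0.472, 0.201] pointing down, gripper open.
Joint ranges: [-2.72, 2.72], [-0.95, 1.95], [-1.27, 1.35], [-1.78, 2.02], [-1.46, 1.47], [-3.14, 3.14]. Speed limits (rad/s): [2.39, 2.39, 3.01, 3.14, 3.14, 3.14].

INTERFACE

Orientations are given as a unit quaternion [w, x, y, z].
In Python, from rig import env, read_camera gives the robot as it stands.
- The arm moves only by the tool carry_out, never from a script. Its argument "targets" is one flat list of numbers, 7 for each row, row after row: the shift along the tool's x, y, z in mm, then the turn, a rotation vector about the tool's x, y, z in rad, then the gripper's target within -1 to 1 (fully open at 1, half-way at 0, shut at -1). A call has 1 to 10 rows; each row is the pose to reach, as a shift and turn from the pose commanded when the call began, along the tool's axes at that moment; what a row does not reach only later rows make up. A row lasts 1/10 s, in which the tool goes at most 50 mm and 8.59 degrees, less where a joint would pass 70% of its speed; a pose out of reach is approached as far as the arm can. A call with a gripper value outside its range is refused whole. The fingers move at their own pace and stop on an object; "newtons" is the grip in N (left out, the last holds). Time passes only in rows, so rows that repeat a pose let the fingers close. It gives the time, the measured TCP pose, the force, the opening and the grip force at its end, in the units of the state.
- env.read_state(): the state, without advancing time (a new reading comes with each control period).
- read_camera(name): name is "scene" or "top" or "wrist"; returns a dict with "color" (384x512x3 uint8, red, green, blue), "mtx" (3x3 intrinsics, pixels), "k1" (the pictures are not rectified: a ray, as slopes to the right and down, at radius r is drawn at 1 + k1 r^2 times it, then the intrinsics apply), "position" and "rotation" of the camera in the world. Camera axes: x right, y up, looking along -z (the intrinsics and any distortion apply to the point x, -y, -z); pixel columns grow to the right and rows downward; lengths in m; the calibration is good to about 2 mm. A picture is of the moment at which its call begins. There is no depth.
- env.job_done(): hands the job in; it is judged then, once.
The state is a dict: "time": time; "qpos": joint angles; "qvel": joint speeds; "joint_torque": joint torques, N m; "position": TCP position; "ee_rot": TCP orientation; "contact_force": force on the tool from outside, world axes, zero at the start; "moment": the same for the moment, N m; "width": finger opening in m; "finger_force": force on a finger pad.
Only numpy, scipy, OpenCV 4.12 (cv2) and the standard library are available. Lean on these libraries where they do the work, as an engineer would, in place of code of your own. Each camera call takes 0.05 s, during which the arm holds its last target. There are 200 camera calls.

## Working session

There is one attempt and no reset: what is moved stays moved. The work goes in short steps, Python scripts to look and compute and a tool call to move; the robot and the scene stay as the last step left them, time stands still between calls to the robot, and variables do not carry over. Pictures are saved under pics/ and viewed, at most 10 in all, crops included, and the job is handed in when it is done.

Besides the shell and the picture viewer there is one more tool, called after "Request:" by a JSON object that holds its "method" and its "body", one argument or row to a line. carry_out: Moves the arm, as the interface text tells. Its arguments: {"type":"object","properties":{"targets":{"type":"array","items":{"type":"number"}},"newtons":{"type":"number"}},"required":["targets"]}

```bash
mkdir -p pics; ls; cat > h.py <<'E'
import sys; sys.path.insert(0,'.')
import numpy as np, cv2
from rig import env, read_camera
from scipy.spatial.transform import Rotation as R
def rot(c):
    r=np.array(c["rotation"],float)
    return r if r.shape==(3,3) else R.from_quat(r[[1,2,3,0]]).as_matrix()
def ray(c,uv):
    m=np.array(c["mtx"]); d=np.array([(uv[0]-m[0,2])/m[0,0],(uv[1]-m[1,2])/m[1,1]]); s=d.copy()
    for _ in range(20): s=d/(1+c["k1"]*(s@s))
    v=rot(c)@np.array([s[0],-s[1],-1]); return np.array(c["position"]),v/np.linalg.norm(v)
def onz(c,uv,z):
    p,v=ray(c,uv); return p+v*(z-p[2])/v[2]
def proj(c,P):
    q=rot(c).T@(np.array(P)-c["position"]); s=np.array([q[0],-q[1]])/-q[2]; s=s*(1+c["k1"]*(s@s)); m=np.array(c["mtx"])
    return np.array([m[0,0]*s[0]+m[0,2],m[1,1]*s[1]+m[1,2]])
def save(c,n): cv2.imwrite('pics/'+n,cv2.cvtColor(c["color"],cv2.COLOR_RGB2BGR))
E
python3 - <<'E'
from h import *
s=env.read_state();print(s)
for n in("scene","top"):
    c=read_camera(n);save(c,n+"0.png");print(n,c["mtx"],c["k1"],c["position"],c["rotation"])
    np.save('%s0.npy'%n,c,allow_pickle=True)
E
```

```text
pics
{'time': 0.0, 'qpos': array([ 1.11600368e+00,  1.26396822e-01, -4.06272267e-02,  1.40540590e+00,
       -5.29282496e-06,  1.57077494e+00]), 'qvel': array([-0.00023469,  0.00031584, -0.00032181,  0.00096308,  0.0015075 ,
       -0.00031527]), 'joint_torque': array([ 3.38091977e-04, -4.35913360e+01,  3.52923632e+01,  1.74242025e-02,
        7.74988257e-05, -1.78266566e-05]), 'position': array([0.23041607, 0.47121405, 0.2000109 ]), 'ee_rot': array([-1.81573381e-04,  2.25431148e-01,  9.74258759e-01, -7.96377959e-04]), 'contact_force': array([ 0.32802955,  0.3408536 , -0.34316354]), 'moment': array([ 0.02338727, -0.0078847 , -0.01962533]), 'finger_force': 0.0, 'width': 0.08525621291669924}
scene [[351.91466054   0.         254.07982256]
 [  0.         351.91466054 189.54664732]
 [  0.           0.           1.        ]] 0.016460040210068423 [-0.10647551 -0.51921409  0.61281795] [ 0.79295763  0.44634222 -0.20808159 -0.35874625]
top [[416.50440841   0.         251.58160628]
 [  0.         416.50440841 191.04310069]
 [  0.           0.           1.        ]] -0.15472164120594334 [ 0.42214509 -0.01717855  1.19191087] [-0.70405344 -0.02680528  0.03311995  0.70886762]
```

View pics/scene0.png

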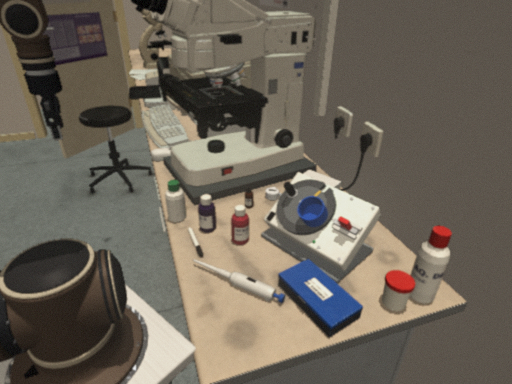

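View pics/top0.png

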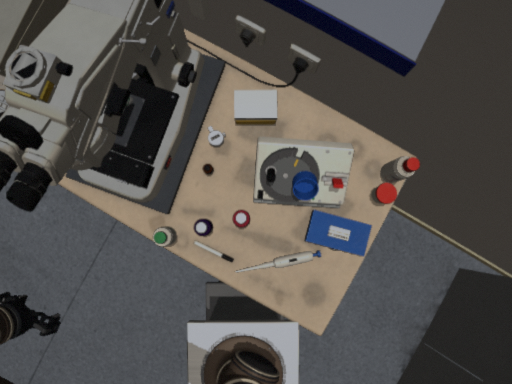

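The scene view shows the mixer around (320,215), the green cap at (174,186), the purple bottle at (207,213) and the crimson one at (240,225). In the top view, the rotor is at (290,177), the pocket at (305,186), the red fin at (338,183), the green cap at (162,237) and the handle at (271,175). Next I'll zoom in on the mixer.

```bash
python3 - <<'E'
from h import *
a=np.load('scene0.npy',allow_pickle=True).item()["color"];b=np.load('top0.npy',allow_pickle=True).item()["color"]
A=cv2.resize(a[165:275,255:385],None,fx=3,fy=3,interpolation=cv2.INTER_CUBIC)
B=cv2.resize(b[130:215,245:360],None,fx=3.4,fy=3.4,interpolation=cv2.INTER_CUBIC)
h=max(A.shape[0],B.shape[0]);P=lambda i:cv2.copyMakeBorder(i,0,h-i.shape[0],0,0,cv2.BORDER_CONSTANT)
o=np.hstack([P(A),P(B)]);print(o.shape,A.shape);cv2.imwrite('pics/z1.png',o[:,:,::-1])
E
```

```text
(330, 781, 3) (330, 390, 3)
```

View pics/z1.png

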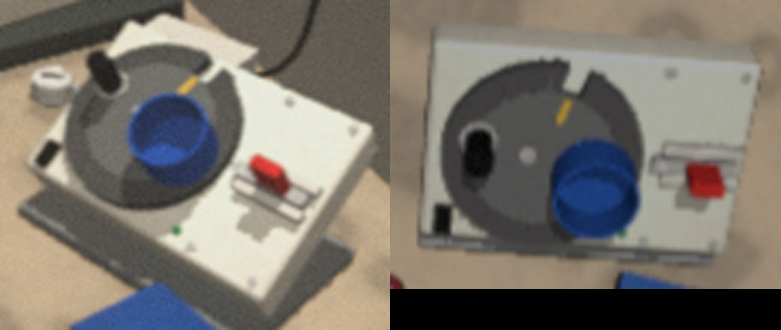

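Zoomed, the handle top is at about (288,184) in scene and (271,180) in top. The pocket rim is at about (311,206) and (305,189), and the red fin top at (345,219) and (338,186). I'll fit the mixer pose and rotor angle from these points.

```bash
cat >> h.py <<'E'
a35=np.radians(35)
def mixer(x,y,yaw):
    n=np.array([-np.sin(a35),0,np.cos(a35)]);u=np.array([np.cos(a35),0,np.sin(a35)])
    Z=R.from_euler('z',yaw).as_matrix(); F=Z@np.c_[u,[0,1,0],n]; return np.array([x,y,0])+Z@[0,0,.105],F
def fp(m,p): O,F=mixer(*m); return O+F@np.array(p)
def pts(q):
    m=q[:3];t=q[3];k=q[4];c,s=np.cos(t),np.sin(t)
    return dict(handle=fp(m,[.052*c,.052*s,.060]),rim=fp(m,[-.042*c,-.042*s,.055]),fin=fp(m,[0,-.125+k,.048]),keyway=fp(m,[.067*s,-.067*c,.015]))
E
python3 - <<'E'
from h import *
from scipy.optimize import least_squares
S=np.load('scene0.npy',allow_pickle=True).item();T=np.load('top0.npy',allow_pickle=True).item()
def cen(c,f,b):
    h=cv2.cvtColor(c["color"],cv2.COLOR_RGB2HSV);m=np.zeros(h.shape[:2],bool);u0,u1,v0,v1=b;m[v0:v1,u0:u1]=f(h[v0:v1,u0:u1])
    v,u=np.nonzero(m);return u.mean(),v.mean(),len(u),u.min(),u.max(),v.min(),v.max()
blue=lambda h:(h[...,0]>105)&(h[...,0]<130)&(h[...,1]>130)&(h[...,2]>50)
red=lambda h:((h[...,0]<8)|(h[...,0]>172))&(h[...,1]>150)&(h[...,2]>90)
green=lambda h:(h[...,0]>45)&(h[...,0]<90)&(h[...,1]>80)
yel=lambda h:(h[...,0]>17)&(h[...,0]<30)&(h[...,1]>150)
print('blue',cen(S,blue,(290,335,180,232)),cen(T,blue,(285,325,165,205)))
print('red',cen(S,red,(330,360,210,235)),cen(T,red,(325,350,170,195)))
print('green',cen(S,green,(160,190,170,200)),cen(T,green,(145,180,220,250)))
print('yel',cen(S,yel,(300,340,180,200)),cen(T,yel,(285,305,150,170)))
o={'handle':((287.7,184),(270.9,179.5)),'rim':((311,205.7),(305.3,189)),'fin':((344.5,219.5),(338.2,185.3)),'keyway':((325.5,189),(300,155.5))}
def res(q):
    p=pts(q);r=[]
    for k,(s,t) in o.items(): r+=list(proj(S,p[k])-s)+list(proj(T,p[k])-t)
    return np.array(r)
best=min((least_squares(res,[.5,-.1,y,.9,0]) for y in(-.5,0,.5)),key=lambda r:r.cost)
print(best.x.round(4),best.fun.round(1))
def tri(a,b):
    p,v=ray(S,a);q,w=ray(T,b);A=np.c_[v,-w];st=np.linalg.lstsq(A,q-p,rcond=None)[0];return (p+v*st[0]),(q+w*st[1])
for k in o: print(k,*[x.round(4) for x in tri(*o[k])],pts(best.x)[k].round(4))
E
```

```text
blue (np.float64(311.3569553805774), np.float64(210.8451443569554), 381, np.int64(298), np.int64(326), np.int64(196), np.int64(225)) (np.float64(304.60647359454856), np.float64(185.2708688245315), 587, np.int64(293), np.int64(317), np.int64(171), np.int64(199))
red (np.float64(344.3709677419355), np.float64(221.74193548387098), 62, np.int64(339), np.int64(350), np.int64(217), np.int64(228)) (np.float64(337.34567901234567), np.float64(182.92592592592592), 81, np.int64(333), np.int64(342), np.int64(178), np.int64(187))
green (np.float64(173.2375), np.float64(184.4375), 80, np.int64(169), np.int64(178), np.int64(180), np.int64(190)) (np.float64(159.8252427184466), np.float64(237.11650485436894), 103, np.int64(154), np.int64(165), np.int64(232), np.int64(242))
yel (np.float64(317.6), np.float64(192.8), 5, np.int64(316), np.int64(319), np.int64(192), np.int64(194)) (np.float64(295.53846153846155), np.float64(162.6153846153846), 13, np.int64(294), np.int64(297), np.int64(160), np.int64(165))
[ 5.5880e-01 -1.2730e-01 -6.1500e-02  1.2709e+00  1.2000e-03] [-0.1 -0.2  0.6 -0.8 -0.4  1.7  0.6  0.3 -0.3 -0.5  0.5  0.3 -0.8 -1.5
 -0.1 -0.6]
handle [ 0.5397 -0.0771  0.1629] [ 0.5381 -0.075   0.1626] [ 0.5401 -0.0764  0.163 ]
rim [ 0.5164 -0.1644  0.1467] [ 0.5153 -0.1628  0.1464] [ 0.5147 -0.1648  0.1429]
fin [ 0.5253 -0.2494  0.1423] [ 0.5246 -0.2483  0.142 ] [ 0.5238 -0.2491  0.1443]
keyway [ 0.6018 -0.1524  0.1505] [ 0.6004 -0.1504  0.1501] [ 0.6014 -0.1497  0.154 ]
```

```bash
cat >> h.py <<'E'
M=[.5588,-.1273,-.0615]
def toolR(yaw_closing_up=True,m=None):
    O,F=mixer(*(m or M)); z=-F[:,2]; y=F[:,0]; return np.c_[np.cross(y,z),y,z]
def delta(p,Rt,s=None):
    s=s or env.read_state(); q=np.array(s["ee_rot"]);R0=R.from_quat(q[[1,2,3,0]]).as_matrix()
    d=R0.T@(np.array(p)-s["position"])*1000; w=R.from_matrix(R0.T@Rt).as_rotvec()
    print('delta',d.round(1),w.round(3),'rows',max(np.linalg.norm(d)/50,np.linalg.norm(w)/.15).round(1)); return d,w
E
python3 - <<'E'
from h import *
S=np.load('scene0.npy',allow_pickle=True).item();T=np.load('top0.npy',allow_pickle=True).item()
def tri(a,b):
    p,v=ray(S,a);q,w=ray(T,b);st=np.linalg.lstsq(np.c_[v,-w],q-p,rcond=None)[0];return (p+v*st[0]+q+w*st[1])/2
print('fix',tri((173.2,184.5),(159.9,237.1)),onz(T,(159.9,237.1),.118),onz(S,(173.2,184.4),.115))
print('purple',onz(T,(203,228),.104),'crimson',onz(T,(241,218.5),.104), onz(S,(206,198),.1),onz(S,(239,210),.1))
c=read_camera("wrist");s=env.read_state();q=np.array(s["ee_rot"]);R0=R.from_quat(q[[1,2,3,0]]).as_matrix()
print('cam in tool',R0.T@(np.array(c["position"])-s["position"]),'\n',R0.T@rot(c),c["mtx"][0][0],c["k1"])
print('tool',R0)
print(toolR()); print('handle above',fp(M,[0.0,-.03,.20]))
delta(fp(M,[0,-.03,.20]),toolR())
delta([.25,.0,.30],toolR())
E
```

```text
fix [0.39515726 0.21212479 0.11150384] [0.39549338 0.21059654 0.118     ] [0.39186795 0.20766339 0.115     ]
purple [0.41865092 0.1001592  0.104     ] crimson [0.44286491 0.0008817  0.104     ] [0.42026053 0.10488221 0.1       ] [ 0.4378057  -0.00121863  0.1       ]
cam in tool [ 0.07592863  0.00040787 -0.17342204] 
 [[ 1.29509062e-03  9.53791076e-01  3.00467811e-01]
 [ 9.99999152e-01 -1.27698774e-03 -2.56633162e-04]
 [ 1.38919292e-04  3.00467889e-01 -9.53791921e-01]] 310.35232007491277 -0.051433941668984295
tool [[-8.98348674e-01  4.39282752e-01 -5.68972324e-04]
 [ 4.39283120e-01  8.98347947e-01 -1.14275517e-03]
 [ 9.14248489e-06 -1.27653253e-03 -9.99999185e-01]]
[[ 6.14612393e-02  8.17603414e-01  5.72492073e-01]
 [ 9.98109471e-01 -5.03460998e-02 -3.52527186e-02]
 [ 3.46944695e-18  5.73576436e-01 -8.19152044e-01]]
handle above [ 0.44245775 -0.15019274  0.26883041]
delta [-463.5 -465.3  -68.1] [-0.539 -0.358  1.139] rows 13.2
delta [-224.6 -415.   -99.3] [-0.539 -0.358  1.139] rows 9.6
```

Request:
{"method": "carry_out", "body": {
  "targets": [-464, -465, -68, -0.539, -0.358, 1.139, 0, -464, -465, -68, -0.539, -0.358, 1.139, 0, -464, -465, -68, -0.539, -0.358, 1.139, 0, -464, -465, -68, -0.539, -0.358, 1.139, 0, -464, -465, -68, -0.539, -0.358, 1.139, 0, -464, -465, -68, -0.539, -0.358, 1.139, 0, -464, -465, -68, -0.539, -0.358, 1.139, 0, -464, -465, -68, -0.539, -0.358, 1.139, 0, -464, -465, -68, -0.539, -0.358, 1.139, 0, -464, -465, -68, -0.539, -0.358, 1.139, 0]
}}

```text
time: 1.15
position: [0.3853, 0.0174, 0.2499]
ee_rot: [0.218, 0.695, 0.653, 0.207]
contact_force: [0.6, 0.6, -1.0]
width: 0.0427
finger_force: 0.0
```

```bash
python3 - <<'E'
from h import *
s=env.read_state();print(s['position'],s['qpos'],s['width'])
delta(fp(M,[0,-.03,.20]),toolR())
E
```

```text
[0.38527447 0.01735269 0.24985927] [ 0.1406632  -0.68004123 -0.67399752  0.97542862 -0.11322985  1.73757111] 0.04269575382284238
delta [-163.7   66.1   22.7] [-0.    -0.002 -0.   ] rows 3.6
```

Request:
{"method": "carry_out", "body": {
  "targets": [-164, 66, 23, 0, 0, 0, 0, -164, 66, 23, 0, 0, 0, 0, -164, 66, 23, 0, 0, 0, 0, -164, 66, 23, 0, 0, 0, 0, -164, 66, 23, 0, 0, 0, 0, -164, 66, 23, 0, 0, 0, 0]
}}

```text
time: 1.75
position: [0.4431, -0.1508, 0.2674]
ee_rot: [0.217, 0.697, 0.653, 0.205]
contact_force: [0.0, 0.0, -0.6]
width: 0.0428
finger_force: 0.0
```

```bash
python3 - <<'E'
from h import *
s=env.read_state();print(s['position'],s['qpos'],s['qvel'].round(3))
c=read_camera("wrist");np.save('w1.npy',c,allow_pickle=True)
im=c["color"][:,:,::-1].copy()
p=pts(M+[1.2709,.0012])
for k in p:
    u=proj(c,p[k]);print(k,u.round(1));cv2.circle(im,tuple(int(x) for x in u.round()),2,(0,255,0),-1)
cv2.imwrite('pics/w1.png',cv2.resize(im,None,fx=1.5,fy=1.5))
E
```

```text
[ 0.44305033 -0.15075545  0.26737635] [-0.49587093 -0.47230946 -0.55029678  0.9324666   0.24225443  1.21017994] [ 0.07  -0.033 -0.017  0.008  0.002  0.005]
handle [263.2  88.2]
rim [235.8 177.1]
fin [247.7 245.2]
keyway [302.8 151.1]
```

View pics/w1.png

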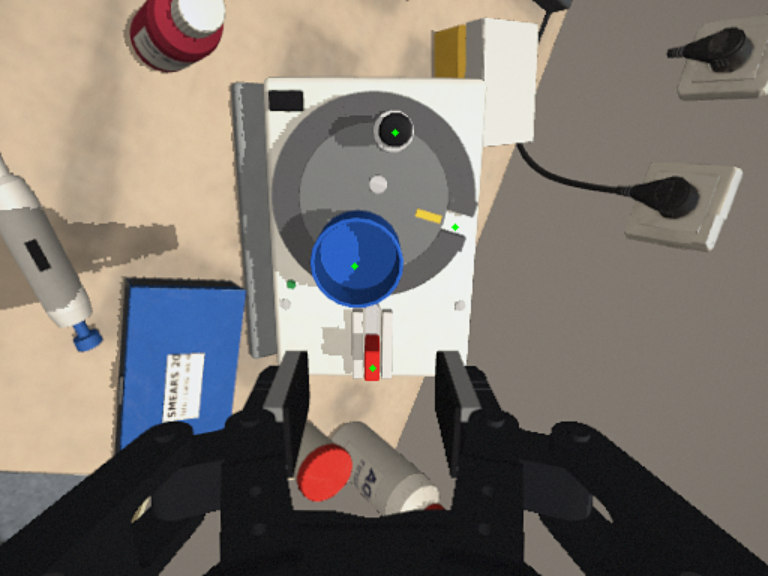

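The wrist view puts the model points on the handle (263,88), keyway (303,151) and fin (248,244), all within about 2 mm. The fit is good, so I'll go and grip the handle.

```bash
python3 - <<'E'
from h import *
s=env.read_state();print(s['position'],s['qvel'].round(3))
for t in (1.27,):
  for h in (.085,.028): delta(fp(M,[.052*np.cos(t),.052*np.sin(t),h]),toolR(),s)
E
```

```text
[ 0.44305846 -0.14916386  0.26752753] [ 0.051 -0.024 -0.009  0.001  0.    -0.002]
delta [ 78.4  16.2 113.7] [-0.005 -0.002 -0.001] rows 2.8
delta [ 78.3  16.5 170.7] [-0.005 -0.002 -0.001] rows 3.8
```

Request:
{"method": "carry_out", "body": {
  "targets": [79, 16, 110, 0, 0, 0, 0, 79, 16, 110, 0, 0, 0, 0, 79, 16, 110, 0, 0, 0, 0, 79, 16, 110, 0, 0, 0, 0, 79, 16, 140, 0, 0, 0, 0, 79, 16, 170, 0, 0, 0, 0, 79, 16, 170, 0, 0, 0, 0, 79, 16, 170, 0, 0, 0, -1, 79, 16, 170, 0, 0, 0, -1, 79, 16, 170, 0, 0, 0, -1],
  "newtons": 30
}}

```text
time: 2.8
position: [0.5587, -0.0764, 0.1401]
ee_rot: [0.218, 0.694, 0.654, 0.206]
contact_force: [-0.1, 0.4, 0.3]
width: 0.0006
finger_force: 0.0
```

```bash
python3 - <<'E'
from h import *
s=env.read_state();print(s)
O,F=mixer(*M);print((F.T@(s['position']-O)).round(4))
for t in (1.27,.95,.63,.31,0,-.05): delta(fp(M,[.052*np.cos(t),.052*np.sin(t),.028]),toolR(),s)
E
```

```text
{'time': 2.8, 'qpos': array([-0.17450269, -0.28130436, -0.73214795,  0.51296492,  0.06669872,
        1.47715873]), 'qvel': array([-0.00513148,  0.00465075, -0.00506134, -0.00601289,  0.00140578,
        0.00034137]), 'joint_torque': array([ 1.64805441e-01, -2.11077154e+01,  3.94352782e+01, -5.61597481e+00,
        1.80328460e-01, -4.20650531e-04]), 'position': array([ 0.55866825, -0.07642814,  0.14010904]), 'ee_rot': array([0.21825181, 0.69436958, 0.65392863, 0.20638406]), 'contact_force': array([-0.10280574,  0.36643274,  0.33180509]), 'moment': array([0.01640466, 0.57216689, 0.00908224]), 'finger_force': 0.0, 'width': 0.0006489360059014087}
[0.0175 0.0508 0.0306]
delta [-1.1 -2.1  2.6] [-0.001 -0.002  0.001] rows 0.1
delta [-8.5 12.8  2.6] [-0.001 -0.002  0.001] rows 0.3
delta [-20.2  24.5   2.6] [-0.001 -0.002  0.001] rows 0.6
delta [-34.9  32.    2.5] [-0.001 -0.002  0.001] rows 0.9
delta [-50.8  34.5   2.5] [-0.001 -0.002  0.001] rows 1.2
delta [-53.4  34.4   2.5] [-0.001 -0.002  0.001] rows 1.3
```

```bash
python3 - <<'E'
from h import *
c=read_camera("wrist");t=read_camera("scene");p=pts(M+[1.2709,.0012]);s=env.read_state()
ims=[]
for C in(c,t):
    im=C["color"][:,:,::-1].copy()
    for x in list(p.values())+[s['position']]: cv2.circle(im,tuple(int(v) for v in proj(C,x).round()),1,(0,255,0),-1)
    ims.append(im)
a=cv2.resize(ims[0][100:380,130:400],(480,498));b=cv2.resize(ims[1][150:265,250:365],None,fx=2.7,fy=2.7)
b=cv2.copyMakeBorder(b,0,498-b.shape[0],0,0,cv2.BORDER_CONSTANT)
cv2.imwrite('pics/w2.png',np.hstack([a,b]))
E
```

```text
(no output)
```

View pics/w2.png

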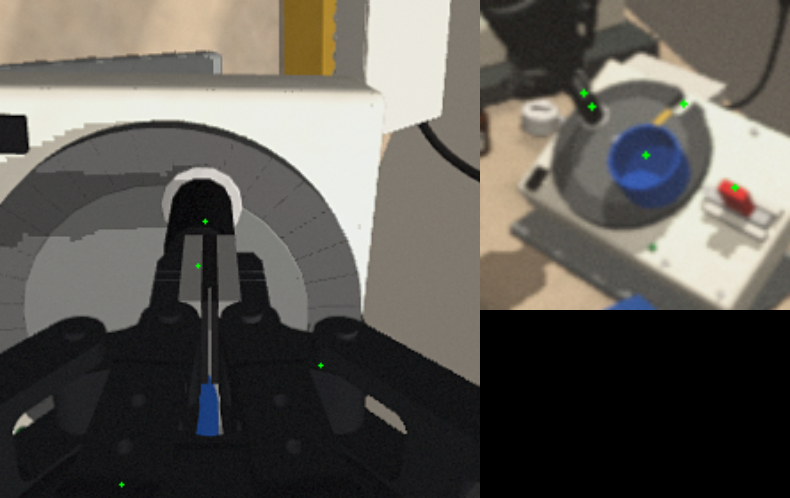

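The fingers have shut completely and the handle is still uncovered, with its white ring at about (200,200) in the crop. The pads seem to have missed it, so I'll check with projections.

```bash
python3 - <<'E'
from h import *
c=read_camera("wrist");s=env.read_state();print(s['position'],s['finger_force'],s['width'])
f=480/270
C=lambda P:((proj(c,P)-[130,100])*f).round(0)
t=1.2709
for h in(.015,.03,.045,.06): print(h,C(fp(M,[.052*np.cos(t),.052*np.sin(t),h])),C(fp(M,[.052*np.cos(t),.052*np.sin(t)+.011,h])),C(fp(M,[.052*np.cos(t),.052*np.sin(t)-.011,h])))
w=np.load('w1.npy',allow_pickle=True).item()
# handle dark blob and ring in w1
g=cv2.cvtColor(w["color"],cv2.COLOR_RGB2GRAY);m=(g[70:105,245:282]<40).astype(np.uint8)
n,l,st,ce=cv2.connectedComponentsWithStats(m);print(st,ce+[245,70])
for h in(.015,.045,.06): print(h,proj(w,fp(M,[.052*np.cos(t),.052*np.sin(t),h])))
E
```

```text
[ 0.55848523 -0.07668893  0.13919468] 0.0 1.7666721625476253e-05
0.015 [201. 206.] [201. 178.] [201. 233.]
0.03 [201. 223.] [200. 193.] [201. 252.]
0.045 [200. 242.] [200. 210.] [200. 273.]
0.06 [199. 265.] [199. 231.] [199. 298.]
[[  0   0  37  35 991]
 [  8   6  19  21 304]] [[263.46115035  87.1715439 ]
 [261.49671053  86.44078947]]
0.015 [261.46411213  88.62344883]
0.045 [262.58820922  88.32481494]
0.06 [263.23172628  88.15391879]
```

The fingers really shut just above the handle top, and in the image the tips sit about 30 mm behind the nominal TCP. I'll open, go down 12 mm (safe either way) and close again as a test.

Request:
{"method": "carry_out", "body": {
  "targets": [0, 0, 0, 0, 0, 0, 0, 0, 0, 0, 0, 0, 0, 0, -2, -2, 6, 0, 0, 0, 0, -2, -2, 12, 0, 0, 0, 0, -2, -2, 12, 0, 0, 0, -1, -2, -2, 12, 0, 0, 0, -1, -2, -2, 12, 0, 0, 0, -1, -2, -2, 12, 0, 0, 0, -1],
  "newtons": 30
}}

```text
time: 3.75
position: [0.5634, -0.0788, 0.1264]
ee_rot: [0.217, 0.695, 0.654, 0.205]
contact_force: [6.2, 0.4, -5.8]
width: 0.0203
finger_force: 29.6
```

```bash
python3 - <<'E'
from h import *
s=env.read_state();print(s['position'],s['contact_force'],s['width'],s['finger_force'])
O,F=mixer(*M);print((F.T@(s['position']-O)).round(4))
c=read_camera("wrist");im=c["color"][:,:,::-1].copy()
q=np.array(s["ee_rot"]);R0=R.from_quat(q[[1,2,3,0]]).as_matrix()
for z in (0,-.019,-.03): cv2.circle(im,tuple(int(v) for v in proj(c,s['position']+R0@[0.011,0,z]).round()),1,(0,255,0),-1)
cv2.imwrite('pics/w3.png',cv2.resize(im[100:380,130:400],(600,600)))
E
```

```text
[ 0.56335004 -0.07875897  0.12643182] [ 6.15619674  0.38849543 -5.77580717] 0.020295634669517563 29.580481946468353
[0.0136 0.0487 0.0167]
```

View pics/w3.png

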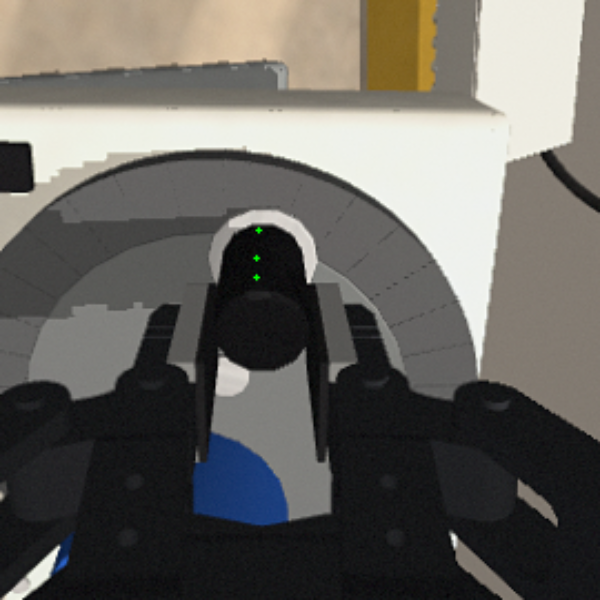

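The handle is now gripped, but only near the pad tips: the real tips are about 31 mm behind the reported TCP, and I'll allow for that from here on. Next I'll turn the rotor.

Request:
{"method": "carry_out", "body": {
  "targets": [-2.4, 10, 0, 0, 0, 0, -1, -6.4, 16.6, 0, 0, 0, 0, -1, -11.8, 23, 0, 0, 0, 0, -1, -18.1, 28.4, 0, 0, 0, 0, -1, -25.2, 32.8, 0, 0, 0, 0, -1, -32.8, 35.9, 0, 0, 0, 0, -1, -40.9, 37.8, 0, 0, 0, 0, -1, -48.7, 38.4, 0, 0, 0, 0, -1, -48.7, 38.4, 0, 0, 0, 0, -1, -48.7, 38.4, 0, 0, 0, 0, -1],
  "newtons": 40
}}

```text
time: 4.8
position: [0.5915, -0.1291, 0.1487]
ee_rot: [0.217, 0.695, 0.654, 0.206]
contact_force: [-4.5, 2.3, 1.4]
width: 0.02
finger_force: 40.5
```

```bash
python3 - <<'E'
from h import *
s=env.read_state();print(s['position'],s['contact_force'],s['width'],s['finger_force'])
O,F=mixer(*M);print((F.T@(s['position']-O)).round(4),F.T@s['contact_force'])
T=read_camera("top");S=read_camera("scene");np.save('top1.npy',T,allow_pickle=True)
p=pts(M+[0,.002]);ims=[]
for C,(v0,v1,u0,u1) in((T,(130,215,245,360)),(S,(165,250,265,380))):
    im=cv2.resize(C["color"][v0:v1,u0:u1,::-1],None,fx=3.4,fy=3.4,interpolation=cv2.INTER_CUBIC)
    for x in p.values(): cv2.circle(im,tuple(int(v) for v in ((proj(C,x)-[u0,v0])*3.4).round()),1,(0,255,0),-1)
    ims.append(im)
cv2.imwrite('pics/t1.png',np.hstack(ims))
E
```

```text
[ 0.5914613  -0.12908649  0.14867912] [-4.54966784  2.29251966  1.36186406] 0.020039470416183553 40.52461802959442
[0.0518 0.0002 0.017 ] [-3.05411025  2.00855736  3.80104005]
```

View pics/t1.png

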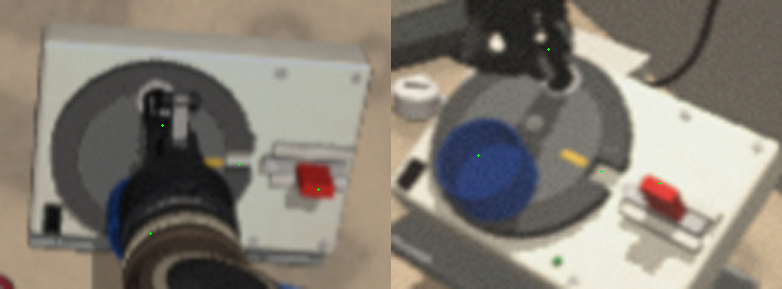

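The notch now lines up with the key in both views: the notch dot is at (238,163) in the left crop, and the stripe points at the rails. I'll release, lift and hover over the key.

Request:
{"method": "carry_out", "body": {
  "targets": [0, 0, 0, 0, 0, 0, 0, 0, 0, 0, 0, 0, 0, 0, 0, 0, -30, 0, 0, 0, 0, 0, 0, -60, 0, 0, 0, 0, -122, -52, -60, 0, 0, 0, 0, -122, -52, -60, 0, 0, 0, 0, -122, -52, -60, 0, 0, 0, 0, -122, -52, -60, 0, 0, 0, 0, -122, -52, -60, 0, 0, 0, 0]
}}

```text
time: 5.8
position: [0.5078, -0.2475, 0.1684]
ee_rot: [0.217, 0.695, 0.653, 0.205]
contact_force: [-0.2, -0.0, -0.0]
width: 0.0426
finger_force: 0.0
```

```bash
python3 - <<'E'
from h import *
s=env.read_state();print(s['position'],s['contact_force'],s['width'],s['qpos'])
O,F=mixer(*M);print((F.T@(s['position']-O)).round(4))
c=read_camera("wrist");np.save('w4.npy',c,allow_pickle=True);im=c["color"][:,:,::-1].copy()
p=pts(M+[0,.002])
for k,x in p.items(): print(k,proj(c,x)); cv2.circle(im,tuple(int(v) for v in proj(c,x).round()),1,(0,255,0),-1)
h=cv2.cvtColor(c["color"],cv2.COLOR_RGB2HSV)
m=((h[...,0]>17)&(h[...,0]<30)&(h[...,1]>150)).astype(np.uint8)
n,l,st,ce=cv2.connectedComponentsWithStats(m)
def onface(uv,hh):
    o,v=ray(c,uv);o=F.T@(o-O);v=F.T@v;return (o+v*(hh-o[2])/v[2]).round(4)
for i in range(1,n):
    if st[i,4]>20: print('yel',st[i],ce[i],onface(ce[i],.015))
m=(((h[...,0]<8)|(h[...,0]>172))&(h[...,1]>150)&(h[...,2]>90)).astype(np.uint8)
n,l,st,ce=cv2.connectedComponentsWithStats(m)
for i in range(1,n):
    if st[i,4]>40: print('red',st[i],ce[i],onface(ce[i],.048))
cv2.imwrite('pics/w4.png',cv2.resize(im[20:360,80:420],(700,600)))
E
```

```text
[ 0.50775437 -0.24753168  0.16837345] [-0.17240916 -0.04385632 -0.04325847] 0.04263868171033677 [-0.63337027 -0.23421933 -0.62076188  0.65562685  0.31500621  1.08566347]
[ 0.0007 -0.1231  0.0769]
handle [338.58253528   5.58141742]
rim [170.36702606   7.84200504]
fin [245.03479883 207.06352253]
keyway [245.3297303  120.74753658]
yel [244  73   9  28 225] [248.48  86.44] [ 0.0023 -0.0425  0.015 ]
red [237 177  17  46 696] [245.0862069  200.79166667] [ 0.     -0.1184  0.048 ]
red [ 192  298   35   42 1135] [208.74713656 318.77180617] [-0.0291 -0.2179  0.048 ]
```

View pics/w4.png

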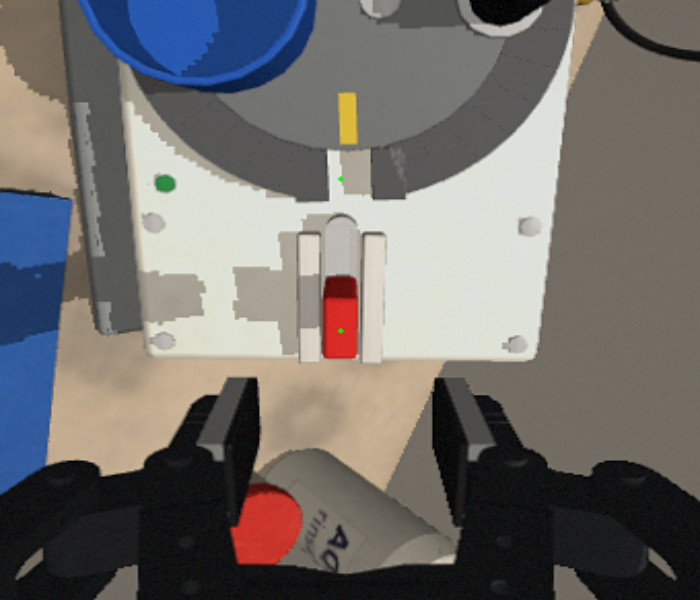

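The stripe is at x = +2.3 mm for a radius of 42.5 mm, so the rotor is still about +0.05 rad off. The nose would probably centre it, but I'll re-grip and turn it about 2.7 mm more.

Request:
{"method": "carry_out", "body": {
  "targets": [122, 52, 0, 0, 0, 0, 0, 122, 52, 0, 0, 0, 0, 0, 122, 52, 0, 0, 0, 0, 0, 122, 52, 30, 0, 0, 0, 0, 122, 52, 58, 0, 0, 0, 0, 122, 52, 58, 0, 0, 0, 0, 122, 52, 58, 0, 0, 0, -1, 122, 52, 58, 0, 0, 0, -1, 119.2, 52, 58, 0, 0, 0, -1, 119.2, 52, 58, 0, 0, 0, -1],
  "newtons": 40
}}

```text
time: 6.85
position: [0.5899, -0.1299, 0.1509]
ee_rot: [0.215, 0.694, 0.655, 0.207]
contact_force: [-1.7, 7.0, -0.9]
width: 0.0198
finger_force: 39.1
```

Request:
{"method": "carry_out", "body": {
  "targets": [0, 0, 0, 0, 0, 0, -1, 0, 0, 0, 0, 0, 0, 0, 0, 0, 0, 0, 0, 0, 0, 0, 0, -29, 0, 0, 0, 0, 0, 0, -58, 0, 0, 0, 0, -119, -52, -58, 0, 0, 0, 0, -119, -52, -58, 0, 0, 0, 0, -119, -52, -58, 0, 0, 0, 0, -119, -52, -58, 0, 0, 0, 0, -119, -52, -58, 0, 0, 0, 0]
}}

```text
time: 7.85
position: [0.5077, -0.2476, 0.1691]
ee_rot: [0.218, 0.695, 0.653, 0.205]
contact_force: [-0.3, 1.0, 0.7]
width: 0.0427
finger_force: 0.0
```

```bash
cat > look.py <<'E'
from h import *
s=env.read_state();print(s['position'],s['contact_force'],s['width'])
O,F=mixer(*M);print((F.T@(s['position']-O)).round(4))
c=read_camera("wrist")
h=cv2.cvtColor(c["color"],cv2.COLOR_RGB2HSV)
def onface(uv,hh):
    o,v=ray(c,uv);o=F.T@(o-O);v=F.T@v;return (o+v*(hh-o[2])/v[2]).round(4)
for nm,m,hh in(('yel',(h[...,0]>17)&(h[...,0]<30)&(h[...,1]>150),.015),('red',((h[...,0]<8)|(h[...,0]>172))&(h[...,1]>150)&(h[...,2]>90),.048)):
    n,l,st,ce=cv2.connectedComponentsWithStats(m.astype(np.uint8))
    for i in range(1,n):
        if st[i,4]>40: print(nm,st[i],onface(ce[i],hh))
E
python3 look.py
```

```text
[ 0.50772396 -0.24755026  0.16911285] [-0.27194158  0.96901565  0.68942271] 0.04266329309610324
[ 0.0011 -0.1232  0.0775]
yel [242  73   8  28 224] [ 0.0006 -0.0427  0.015 ]
red [236 177  17  46 708] [-0.     -0.1188  0.048 ]
red [ 192  297   34   43 1125] [-0.0289 -0.2182  0.048 ]
```

Request:
{"method": "carry_out", "body": {
  "targets": [0, -1, 40, 0, 0, 0, 0, 0, -1, 60, 0, 0, 0, 0, 0, -1, 75, 0, 0, 0, 0, 0, -1, 84, 0, 0, 0, 0, 0, -1, 84, 0, 0, 0, 0, 0, -1, 84, 0, 0, 0, -1, 0, -1, 84, 0, 0, 0, -1, 0, -1, 84, 0, 0, 0, -1, 0, -1, 84, 0, 0, 0, -1],
  "newtons": 40
}}

```text
time: 8.8
position: [0.5537, -0.249, 0.0989]
ee_rot: [0.217, 0.695, 0.654, 0.205]
contact_force: [-7.5, 1.6, 2.7]
width: 0.0113
finger_force: 41.6
```

Gripped: width is 11 mm. Sliding it in.

Request:
{"method": "carry_out", "body": {
  "targets": [6, 0, 0, 0, 0, 0, -1, 12, 0, 0, 0, 0, 0, -1, 18, 0, 0, 0, 0, 0, -1, 23, 0, 0, 0, 0, 0, -1, 26, 0, 0, 0, 0, 0, -1, 26, 0, 0, 0, 0, 0, -1, 26, 0, 0, 0, 0, 0, -1]
}}

```text
time: 9.5
position: [0.5556, -0.2243, 0.099]
ee_rot: [0.218, 0.696, 0.653, 0.204]
contact_force: [-6.5, -4.6, 0.1]
width: 0.0112
finger_force: 41.3
```

```bash
python3 look.py
```

```text
[ 0.555577   -0.22432629  0.09900284] [-6.48501534 -4.64304298  0.06205662] 0.011202205010539342
[-0.0012 -0.097  -0.0065]
yel [244 120  12  41 492] [ 0.001  -0.0428  0.015 ]
red [ 235  220   26   80 1905] [ 0.0001 -0.0898  0.048 ]
```

Request:
{"method": "carry_out", "body": {
  "targets": [3, 0, 0, 0, 0, 0, -1, 3, 0, 0, 0, 0, 0, -1, 3, 0, 0, 0, 0, 0, -1]
}}

```text
time: 9.85
position: [0.5555, -0.2244, 0.0991]
ee_rot: [0.22, 0.697, 0.652, 0.202]
contact_force: [-5.4, -14.3, -1.9]
width: 0.0108
finger_force: 40.8
```

Request:
{"method": "carry_out", "body": {
  "targets": [-2, 0, 0, 0, 0, 0, -0.3, -2, 0, 0, 0, 0, 0, -0.3, -2, 0, -40, 0, 0, 0, -0.3, -2, 0, -80, 0, 0, 0, 0, -25, 0, -85, 0, 0, 0, 0.5, -25, 0, -85, 0, 0, 0, 1, -25, 0, -85, 0, 0, 0, 1]
}}

```text
time: 10.55
position: [0.5068, -0.2422, 0.1687]
ee_rot: [0.217, 0.695, 0.654, 0.206]
contact_force: [-0.1, -0.5, -0.7]
width: 0.0836
finger_force: 0.0
```

```bash
python3 look.py; python3 - <<'E'
from h import *
# bottle grasp options: tool down, closing axis y dir angle
for a in (0,):
    z=np.array([0,0,-1.]);
    s=env.read_state();print(s['qpos'])
    for nm,th in(('radial',np.arctan2(.21,.394)),('x',0.),('a',.9)):
        y=np.array([np.cos(th),np.sin(th),0]);Rt=np.c_[np.cross(y,z),y,z];print(nm);delta([.394,.209,.20],Rt,s)
E
```

```text
[ 0.5068284  -0.24221432  0.16871707] [-0.14624329 -0.50063774 -0.67656796] 0.08359994417861139
[-0.0002 -0.1179  0.0779]
yel [244  81   8  28 223] [ 0.0007 -0.0428  0.015 ]
red [238 153  18  44 629] [ 0.     -0.0963  0.048 ]
red [ 174  302   53   49 1734] [-0.0368 -0.2184  0.048 ]
[-0.62424911 -0.24211057 -0.62739923  0.65602229  0.31181709  1.09209915]
radial
delta [ 443.2  -96.7 -105. ] [ 0.592  0.164 -0.533] rows 9.3
x
delta [ 443.2  -96.7 -105. ] [ 0.607  0.016 -0.059] rows 9.3
a
delta [ 443.2  -96.7 -105. ] [ 0.56   0.289 -0.93 ] rows 9.3
```

The key is home: it stopped dead and the force rose to 14 N. The rotor is at about +0.016 rad. On to the bottle.

Request:
{"method": "carry_out", "body": {
  "targets": [0, 0, -50, 0, 0, 0, 1, 60, -20, -90, 0, 0, 0, 1, 443, -97, -105, 0.56, 0.289, -0.93, 1, 443, -97, -105, 0.56, 0.289, -0.93, 1, 443, -97, -105, 0.56, 0.289, -0.93, 1, 443, -97, -105, 0.56, 0.289, -0.93, 1, 443, -97, -105, 0.56, 0.289, -0.93, 1, 443, -97, -105, 0.56, 0.289, -0.93, 1, 443, -97, -105, 0.56, 0.289, -0.93, 1, 443, -97, -105, 0.56, 0.289, -0.93, 1]
}}

```text
time: 11.6
position: [0.3951, 0.199, 0.1995]
ee_rot: [-0.001, 0.326, 0.945, -0.002]
contact_force: [1.5, 0.8, 0.4]
width: 0.0853
finger_force: 0.0
```

```bash
python3 - <<'E'
from h import *
s=env.read_state();print(s['position'],s['qpos'])
th=.9;z=np.array([0,0,-1.]);y=np.array([np.cos(th),np.sin(th),0]);delta([.394,.209,.20],np.c_[np.cross(y,z),y,z],s)
E
```

```text
[0.39507631 0.19901497 0.1995158 ] [ 4.67584772e-01 -2.64940212e-02 -2.03440871e-01  1.39795090e+00
 -1.29075007e-03  1.13270546e+00]
delta [ 7.   7.2 -0.5] [-0.004 -0.001  0.006] rows 0.2
```

Request:
{"method": "carry_out", "body": {
  "targets": [0, 0, 0, 0, 0, 0, 1, 0, 0, 0, 0, 0, 0, 1]
}}

```text
time: 11.8
position: [0.3948, 0.1978, 0.1991]
ee_rot: [-0.001, 0.327, 0.945, -0.001]
contact_force: [-0.5, 0.4, 0.9]
width: 0.0855
finger_force: 0.0
```

```bash
python3 - <<'E'
from h import *
c=read_camera("wrist");s=env.read_state();print(s['position'],s['qvel'].round(3))
im=c["color"][:,:,::-1].copy()
h=cv2.cvtColor(c["color"],cv2.COLOR_RGB2HSV)
m=((h[...,0]>45)&(h[...,0]<95)&(h[...,1]>80)).astype(np.uint8)
n,l,st,ce=cv2.connectedComponentsWithStats(m)
for i in range(1,n):
    if st[i,4]>100:
        cn=max(cv2.findContours((l==i).astype(np.uint8),cv2.RETR_EXTERNAL,cv2.CHAIN_APPROX_NONE)[0],key=len)
        print(st[i],ce[i],onz(c,ce[i],.122).round(4),onz(c,ce[i],.115).round(4),cv2.fitEllipse(cn))
q=np.array(s["ee_rot"]);R0=R.from_quat(q[[1,2,3,0]]).as_matrix()
for P in ([.394,.209,.122],s['position']+R0@[0,0,-.03]): 
    cv2.circle(im,tuple(int(v) for v in proj(c,P).round()),2,(0,0,255),-1)
cv2.imwrite('pics/w5.png',im)
E
```

```text
[0.39505732 0.1965364  0.19968946] [-0.047 -0.03  -0.005  0.003  0.    -0.003]
[ 242  155   37   40 1165] [260.10643777 174.30901288] [0.394  0.2124 0.122 ] [0.3956 0.2115 0.115 ] ((260.0957946777344, 174.30665588378906), (36.526702880859375, 38.760711669921875), 4.924935817718506)
```

View pics/w5.png

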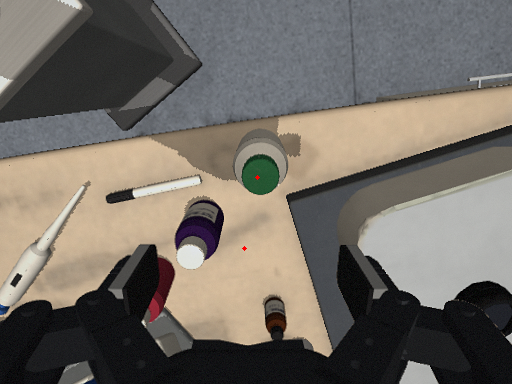

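The cap is at (260,174), which gives (0.394, 0.212). Its neighbours are clear of both fingers. I'll move above it at a lower height and read the pose once it has settled.

Request:
{"method": "carry_out", "body": {
  "targets": [10, 11, 60, 0, 0, 0, 1, 10, 11, 60, 0, 0, 0, 1, 10, 11, 60, 0, 0, 0, 1, 10, 11, 60, 0, 0, 0, 1, 10, 11, 60, 0, 0, 0, 1]
}}

```text
time: 12.35
position: [0.3958, 0.2104, 0.1427]
ee_rot: [0.001, 0.33, 0.944, 0.001]
contact_force: [-0.2, -0.2, 0.2]
width: 0.0853
finger_force: 0.0
```

```bash
python3 - <<'E'
from h import *
s=env.read_state();print(s['position'],s['qvel'].round(3))
th=.9;z=np.array([0,0,-1.]);y=np.array([np.cos(th),np.sin(th),0]);delta([.3942,.2115,.026],np.c_[np.cross(y,z),y,z],s)
E
```

```text
[0.39584354 0.2104318  0.1426919 ] [ 0.004  0.002 -0.    -0.007  0.     0.   ]
delta [  2.2  -0.5 116.7] [ 0.002  0.002 -0.001] rows 2.3
```

Request:
{"method": "carry_out", "body": {
  "targets": [2, 0, 30, 0, 0, 0, 1, 2, 0, 60, 0, 0, 0, 1, 2, 0, 90, 0, 0, 0, 1, 2, 0, 116, 0, 0, 0, 1, 2, 0, 116, 0, 0, 0, 1, 2, 0, 116, 0, 0, 0, -1, 2, 0, 116, 0, 0, 0, -1, 2, 0, 116, 0, 0, 0, -1, 2, 0, 116, 0, 0, 0, -1],
  "newtons": 40
}}

```text
time: 13.25
position: [0.395, 0.2127, 0.0272]
ee_rot: [0.002, 0.329, 0.944, 0.001]
contact_force: [-0.2, -0.7, 5.9]
width: 0.052
finger_force: 40.8
```

```bash
python3 - <<'E'
from h import *
s=env.read_state();print(s['position'],s['width'],s['finger_force'],s['contact_force'])
c=read_camera("wrist");im=c["color"][:,:,::-1].copy()
h=cv2.cvtColor(c["color"],cv2.COLOR_RGB2HSV)
m=((h[...,0]>45)&(h[...,0]<95)&(h[...,1]>80)).astype(np.uint8)
n,l,st,ce=cv2.connectedComponentsWithStats(m);i=1+st[1:,4].argmax();print(st[i],onz(c,ce[i],.122))
cv2.imwrite('pics/w6.png',im)
E
```

```text
[0.3950011  0.21271468 0.02722872] 0.051969406053822734 40.814930916506995 [-0.22352581 -0.67456498  5.85162171]
[ 195  268   96   78 5741] [0.38441671 0.22006331 0.122     ]
```

View pics/w6.png

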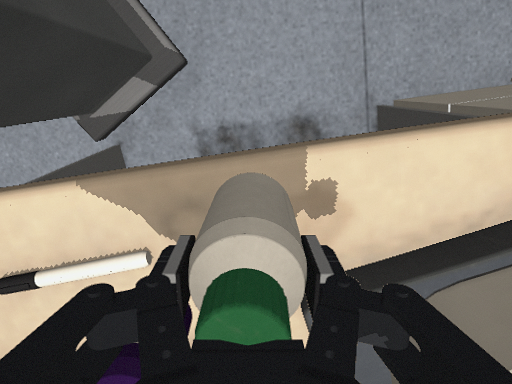

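The bottle is gripped: it fills the pads and the width reads 52 mm. Lifting now, then I'll work out the transfer.

Request:
{"method": "carry_out", "body": {
  "targets": [0, 0, -15, 0, 0, 0, -1, 0, 0, -50, 0, 0, 0, -1, 0, 0, -90, 0, 0, 0, -1, 0, 0, -130, 0, 0, 0, -1, 0, 0, -160, 0, 0, 0, -1, 0, 0, -160, 0, 0, 0, -1]
}}

```text
time: 13.9
position: [0.3956, 0.2133, 0.1904]
ee_rot: [0.004, 0.329, 0.944, 0.003]
contact_force: [0.0, 0.7, -2.0]
width: 0.0523
finger_force: 42.6
```

```bash
python3 - <<'E'
from h import *
s=env.read_state();print(s['position'],s['width'],s['finger_force'],s['contact_force'])
print(fp(M,[-.042,-.0006,.13]));delta(fp(M,[-.042,-.0006,.13]),toolR(),s)
E
```

```text
[0.39555003 0.21326176 0.19042014] 0.052252344503031976 42.596237467078026 [ 0.03671009  0.68800182 -1.95562458]
[ 0.44999981 -0.12120148  0.18739956]
delta [-250.5 -228.2    2.3] [-0.553 -0.293  0.93 ] rows 7.5
```

Request:
{"method": "carry_out", "body": {
  "targets": [-250.5, -228.2, -20, -0.553, -0.293, 0.93, -1, -250.5, -228.2, -20, -0.553, -0.293, 0.93, -1, -250.5, -228.2, -20, -0.553, -0.293, 0.93, -1, -250.5, -228.2, -20, -0.553, -0.293, 0.93, -1, -250.5, -228.2, -20, -0.553, -0.293, 0.93, -1, -250.5, -228.2, -20, -0.553, -0.293, 0.93, -1, -250.5, -228.2, -20, -0.553, -0.293, 0.93, -1, -250.5, -228.2, 2, -0.553, -0.293, 0.93, -1, -250.5, -228.2, 2, -0.553, -0.293, 0.93, -1, -250.5, -228.2, 2, -0.553, -0.293, 0.93, -1]
}}

```text
time: 14.9
position: [0.4468, -0.122, 0.1826]
ee_rot: [0.217, 0.695, 0.655, 0.201]
contact_force: [-0.6, -0.3, -1.3]
width: 0.0516
finger_force: 42.9
```

```bash
python3 - <<'E'
from h import *
s=env.read_state();print(s['position'],s['qvel'].round(3),s['width'])
delta(fp(M,[-.042,-.0006,.085]),toolR(),s)
c=read_camera("wrist");im=c["color"][:,:,::-1].copy()
q=np.array(s["ee_rot"]);R0=R.from_quat(q[[1,2,3,0]]).as_matrix()
O,F=mixer(*M)
def ring(o,A,r,h,col):
    for a in np.linspace(0,2*np.pi,60):
        u=proj(c,o+A@[r*np.cos(a),r*np.sin(a),h]);cv2.circle(im,tuple(int(v) for v in u.round()),0,col,-1)
ring(O,F@np.eye(3),0,0,(0,0,255))
ring(fp(M,[-.042,-.0006,.055]),F,.033,0,(0,255,255))
ring(s['position']+R0@[0,0,.0272],R0,.027,0,(0,255,0))
cv2.imwrite('pics/w7.png',cv2.resize(im,(768,576)))
E
```

```text
[ 0.44680367 -0.12200016  0.18262953] [ 0.025  0.014  0.065 -0.005 -0.001  0.002] 0.051572901053275846
delta [ 1.1  5.7 42.8] [-0.009  0.003  0.004] rows 0.9
```

View pics/w7.png

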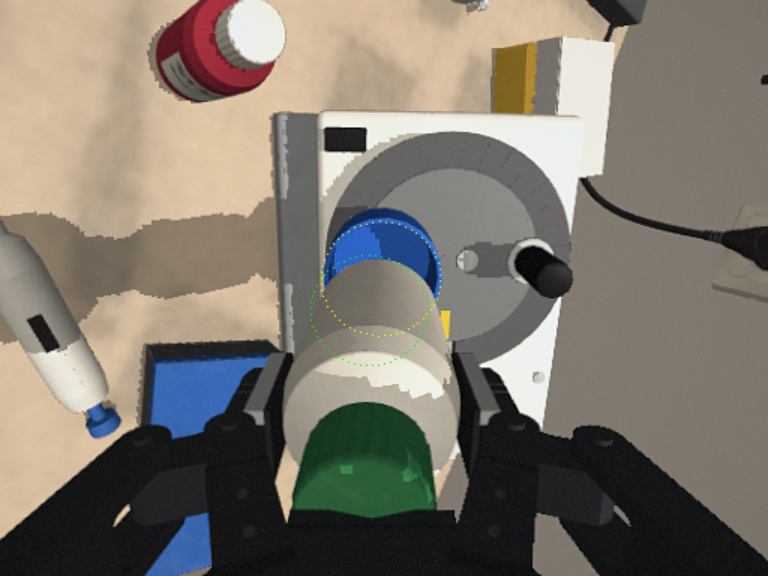

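Here the predicted underside ring is centred at (373,311) and the visible bottle end at about (381,310), but the arm was still moving when I took it. I'll settle over the pocket and compare numerically.

Request:
{"method": "carry_out", "body": {
  "targets": [1, 4, 15, 0, 0, 0, -1, 1, 4, 15, 0, 0, 0, -1, 1, 4, 15, 0, 0, 0, -1, 1, 4, 15, 0, 0, 0, -1]
}}

```text
time: 15.35
position: [0.4599, -0.1218, 0.1739]
ee_rot: [0.218, 0.694, 0.655, 0.202]
contact_force: [0.1, -0.5, -1.4]
width: 0.0518
finger_force: 42.9
```

```bash
python3 - <<'E'
from h import *
c=read_camera("wrist");s=env.read_state();print(s['position'],s['qvel'].round(3),s['contact_force'].round(1))
O,F=mixer(*M);print((F.T@(s['position']-O)).round(4));print(np.array(c['mtx'])[0,2])
q=np.array(s["ee_rot"]);R0=R.from_quat(q[[1,2,3,0]]).as_matrix()
b=s['position']+R0@[0,0,.0272]
for nm,y in(('L',-.027),('C',0),('R',.027)): print(nm,proj(c,b+R0@[0,y,0]).round(1))
print('top arc',proj(c,b+R0@[.027,0,0]).round(1),'rim C',proj(c,fp(M,[-.042,-.0006,.055])).round(1))
print('rim L/R',proj(c,fp(M,[-.075,-.0006,.055])).round(1),proj(c,fp(M,[-.009,-.0006,.055])).round(1))
h=cv2.cvtColor(c["color"],cv2.COLOR_RGB2HSV)
bl=((h[...,0]>105)&(h[...,0]<130)&(h[...,1]>120))
for v in range(130,240,10):
    # runs of blue / nonblue in u 190..320
    r=bl[v,190:320];e=np.flatnonzero(np.diff(r.astype(int)));print(v,(e+190).tolist(),end=' ')
E
```

```text
[ 0.45975452 -0.12195932  0.17380106] [-0.007 -0.005 -0.007 -0.005  0.     0.002] [-0.3 -0.3 -2. ]
[-0.0418 -0.0008  0.1132]
247.5154189644319
L [206.5 208.2]
C [245.6 208.3]
R [284.7 208.3]
top arc [245.6 170.2] rim C [246.1 193.6]
rim L/R [204.1 193.3] [288.1 193.9]
130 [] 140 [] 150 [224, 271] 160 [216, 279] 170 [210, 283] 180 [207, 226, 275, 288] 190 [206, 217, 285, 289] 200 [207, 212] 210 [] 220 [] 230 []
```

At row 190 the bottle end is centred at u≈251 and the pocket at u≈247.5, so I'll shift −2.7 mm along tool y. Then I'll lower it gently.

Request:
{"method": "carry_out", "body": {
  "targets": [0, -2.7, 10, 0, 0, 0, -1, 0, -2.7, 20, 0, 0, 0, -1, 0, -2.7, 28, 0, 0, 0, -1, 0, -2.7, 35, 0, 0, 0, -1, 0, -2.7, 41, 0, 0, 0, -1, 0, -2.7, 46, 0, 0, 0, -1, 0, -2.7, 46, 0, 0, 0, -1]
}}

```text
time: 16.1
position: [0.4841, -0.1235, 0.1334]
ee_rot: [0.218, 0.695, 0.655, 0.203]
contact_force: [3.7, 1.5, -2.0]
width: 0.0519
finger_force: 42.5
```

Request:
{"method": "carry_out", "body": {
  "targets": [0, 0, 6, 0, 0, 0, -1, 0, 0, 11, 0, 0, 0, -1, 0, 0, 16, 0, 0, 0, -1, 0, 0, 20, 0, 0, 0, -1, 0, 0, 22, 0, 0, 0, -1, 0, 0, 22, 0, 0, 0, -1]
}}

```text
time: 16.7
position: [0.4967, -0.1244, 0.1161]
ee_rot: [0.218, 0.695, 0.655, 0.203]
contact_force: [3.4, 5.2, 2.8]
width: 0.052
finger_force: 42.8
```

```bash
python3 - <<'E'
from h import *
s=env.read_state();O,F=mixer(*M);print((F.T@(s['position']-O)).round(4),(F.T@s['contact_force']).round(1),F.T@s['moment'])
E
```

```text
[-0.0446 -0.0009  0.0447] [4.1 5.4 0.5] [ 1.17588939 -0.3678528   0.00784016]
```

Request:
{"method": "carry_out", "body": {
  "targets": [0, 0, 2, 0, 0, 0, -1, 0, 0, 4, 0, 0, 0, -1, 0, 0, 4, 0, 0, 0, -1]
}}

```text
time: 17.0
position: [0.4983, -0.125, 0.1158]
ee_rot: [0.22, 0.695, 0.654, 0.203]
contact_force: [-31.9, 9.2, 33.7]
width: 0.0517
finger_force: 47.5
```

```bash
python3 - <<'E'
from h import *
s=env.read_state();O,F=mixer(*M);print((F.T@(s['position']-O)).round(4),(F.T@s['contact_force']).round(1),F.T@s['moment'])
E
```

```text
[-0.0434 -0.0014  0.0435] [-7.2  7.2 46.1] [1.46497101 2.1392233  0.18268996]
```

Firm floor contact at the expected height. I'll ease off, release and withdraw along the normal.

Request:
{"method": "carry_out", "body": {
  "targets": [0, 0, -3, 0, 0, 0, -1, 0, 0, -3, 0, 0, 0, 0.6, 0, 0, -3, 0, 0, 0, 1, 0, 0, -3, 0, 0, 0, 1, 0, 0, -3, 0, 0, 0, 1, 0, 0, -3, 0, 0, 0, 1, 0, 0, -20, 0, 0, 0, 1, 0, 0, -50, 0, 0, 0, 1, 0, 0, -90, 0, 0, 0, 1, 0, 0, -130, 0, 0, 0, 1]
}}

```text
time: 18.0
position: [0.4232, -0.1195, 0.2196]
ee_rot: [0.217, 0.695, 0.655, 0.202]
contact_force: [0.7, 0.0, 1.6]
width: 0.0851
finger_force: 0.0
```

Request:
{"method": "carry_out", "body": {
  "targets": [0, 0, -40, 0, 0, 0, 1, 0, 0, -80, 0, 0, 0, 1, 0, 0, -80, 0, 0, 0, 1, 0, 0, -80, 0, 0, 0, 1, 0, 0, -80, 0, 0, 0, 1]
}}

```text
time: 18.5
position: [0.379, -0.1167, 0.2836]
ee_rot: [0.217, 0.695, 0.655, 0.202]
contact_force: [0.2, 0.5, -0.3]
width: 0.0852
finger_force: 0.0
```

```bash
python3 - <<'E'
from h import *
s=env.read_state();print(s['position'],s['qvel'].round(3),s['contact_force'].round(1),s['width'])
O,F=mixer(*M)
for nm in('wrist','scene','top'):
    c=read_camera(nm);h=cv2.cvtColor(c["color"],cv2.COLOR_RGB2HSV)
    m=((h[...,0]>45)&(h[...,0]<95)&(h[...,1]>80)).astype(np.uint8)
    n,l,st,ce=cv2.connectedComponentsWithStats(m)
    for i in range(1,n):
        if st[i,4]>30: print(nm,st[i],ce[i].round(1))
    print('  expected cap top, mid',proj(c,fp(M,[-.042,0,.14])).round(1),proj(c,fp(M,[-.042,0,.129])).round(1))
    if nm!='top':
        m=((h[...,0]>17)&(h[...,0]<30)&(h[...,1]>150)).astype(np.uint8);n,l,st,ce=cv2.connectedComponentsWithStats(m)
        for i in range(1,n):
            if st[i,4]>15:
                o,v=ray(c,ce[i]);o=F.T@(o-O);v=F.T@v;print('yel',nm,st[i,4],(o+v*(.015-o[2])/v[2]).round(4))
    p=pts(M+[0,.026]);print('  fin exp',proj(c,p['fin']).round(1))
    m=(((h[...,0]<8)|(h[...,0]>172))&(h[...,1]>150)&(h[...,2]>90)).astype(np.uint8);n,l,st,ce=cv2.connectedComponentsWithStats(m)
    for i in range(1,n):
        if st[i,4]>40: print('  red',st[i,4],ce[i].round(1))
E
```

```text
[ 0.37896024 -0.11672525  0.28364455] [ 0.006  0.011 -0.011  0.001  0.003 -0.001] [ 0.2  0.5 -0.3] 0.08524361430728142
wrist [231 155  34  35 920] [247.5 172.1]
  expected cap top, mid [250.6 175.8] [250.6 172.8]
yel wrist 703 [0.0445 0.1121 0.015 ]
yel wrist 56 [ 0.0019 -0.0433  0.015 ]
  fin exp [281.9 230. ]
  red 660 [177.   48.6]
  red 159 [282.  228.4]
  red 731 [245.8 308.4]
  red 363 [316.1 342.8]
scene [272 190  14  15 134] [278.5 196.9]
  expected cap top, mid [278.9 193.6] [280.5 196. ]
  fin exp [334.9 214.6]
  red 59 [335. 217.]
  red 55 [239.8 218.6]
  red 299 [441.4 235.9]
  red 498 [399.9 281.2]
top [284 209  13  14 142] [290.1 215.6]
  expected cap top, mid [291.  216.8] [290.7 214.3]
  fin exp [329.1 185. ]
  red 137 [412.9 163.6]
  red 78 [327.7 182.1]
  red 331 [386.2 192.8]
  red 72 [241.8 219.5]
```

The cap sits within about 2 mm of where a seated bottle should put it in all three views, the key is home and the arm is clear. Handing in.

```bash
python3 -c "
from h import *
print(env.job_done())"
```

```text
the job is handed in; nothing more can be done
None
```

I handed the job in: the rotor is turned and locked with the key fully home, and the bottle with the green cap stands released on the pocket floor; no verdict came back, I took the two stain bottles to be unmoved without a check of their own, and I viewed 11 pictures, one over the limit of 10.

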